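# Close the imaging box and hold its shutter slide open at the mark

## Robot

A 7-joint arm with a two-finger parallel gripper is mounted at the origin on the work surface. World frame = base frame: x ahead of the robot, y to its left, z up, the work surface at z = 0. Lengths are in m, angles in rad, forces in N, time in s.
With the tool pointing down it reaches from about 0.425 to 0.875 m from the base axis. Payload 4.7 kg.
Tool frame: the origin (TCP) lies midway between the tips of the shut fingers; the grasp point (between the pads) lies 19 mm behind it; z points along the fingers, y is the direction in which the jaws open and shut (so a half turn about z gives the same grasp; the last joint's range is limited). The gripper opens to 85 mm and grips with 20 to 120 N. Pads are 22 mm wide; open, the fingers measure 114 mm over their backs; the gripper's body (76 mm by 85 mm) begins 54 mm behind the grasp point. The pads swing forward as they close: fully open they stand 13 mm farther back than shut.
Start: joints at [1.234, 0.321, -0.07, 1.45, 0.023, 1.371, -0.057], TCP at [0.223, -0.61, 0.231] pointing down, gripper open.
Joint ranges: [-2.86, 2.86], [-0.3, 2.09], [-1.38, 1.24], [0.06, 2.45], [-1.56, 4.7], [0.09, 2.05], [-2.69, 2.69]. Speed limits (rad/s): [2.57, 2.57, 3.14, 3.14, 3.14, 3.14, 3.14].

## Interface

Orientations are given as a unit quaternion [w, x, y, z].
In Python, from cell import env, grab_frame, camera_info, find_in gives the robot as it stands.
- The arm moves only by the shell command python3 -m jog 'ROWS' [OPENING] [FORCE]. ROWS is a JSON object of lists of equal length, an entry for each row: "travel": the shift along the tool's x, y, z in mm, a list of three; "delta_rot": the turn, a rotation vector about the tool's x, y, z in rad, a list of three. A call has 1 to 12 rows; each row shifts and turns the pose as measured when the row begins, along the tool's axes as they then stand; what a row does not reach is not made up. A row lasts 1/8 s, in which the tool goes at most 62.5 mm and 10.7 degrees, less where a joint would pass 70% of its speed; a pose out of reach is approached as far as the arm can. A call with a gripper value outside its range is refused whole. OPENING is the closure, from 0 (fully open) to 1 (shut), set as the call begins (- or left out, the last holds). The fingers move at their own pace and stop on an object; FORCE is the grip in N (left out, the last holds). Time passes only in rows, so rows that do not move let the fingers close. It gives the time, the measured TCP pose, the force and the opening at its end, in the units of the state.
- env.sense(): the state, without advancing time (a new reading comes with each control period).
- grab_frame(name): name is "scene" or "side" or "wrist"; returns the picture (384x512x3 uint8, red, green, blue); there is no depth.
- camera_info(name): a dict with "mtx" (3x3 intrinsics, pixels), "origin" and "attitude" of the camera in the world. Camera axes: x right, y up, looking along -z (the intrinsics and any distortion apply to the point x, -y, -z); pixel columns grow to the right and rows downward; lengths in m; the calibration is good to about 2 mm. A picture is of the moment at which its call begins: read the wrist's pose just before it. camera_info takes no time and is no camera call; for the wrist camera it gives the pose at the moment of the call.
- env.hand_in(): hands the job in, once; it reports no verdict.
Trained networks look in the newest picture that a camera, given by its name, has taken for a name from the list of things; names that differ only in an ending like _2 or _b are one class to them, and where a whole thing is asked for, a point or a joint stands for the part that bears it (a point fixed in the world has none). Each returns a list of dicts, best first, with "score" (0 to 1); they miss things now and then, are a little off and sometimes report something else, mostly with a low value. They report only what shows in the picture. A call takes as long as a camera call.
- find_in(name, camera): "at" ([x, y, z] in m, in world coordinates, good to about 4 mm: the middle of the surface that is visible of it).
The state is a dict: "time_s": time; "joint_positions": joint angles; "joint_vel": joint speeds; "effort": joint torques, N m; "tcp_pos": TCP position; "eef_rot": TCP orientation; "force": force on the tool from outside, world axes, zero at the start; "torque": the same for the moment, N m; "grip_width": finger opening in m.
Only numpy, scipy, OpenCV 4.12 (cv2) and the standard library are available. Lean on these libraries where they do the work, as an engineer would, in place of code of your own. Each camera call takes 0.05 s, during which the arm holds its last target. There are 200 camera calls.

## Task

Push the lid of the white imaging box fully down over the dish in it, and only then draw the spring-loaded shutter slide out along its rail until its pointer stands over the line on the clip. The slide springs back when let go, so finish still holding it at the line with the gripper. Leave the other things on the bench where they stand.

Things in the scene. Friction and masses are not known exactly. Their poses are not given: they have to be found in the camera images.
- reader: white imaging box, fixed. Origin: under the centre of its lidded chamber, on the bench; x to its back, y to its left side, z up. Chamber 200 x 200 mm, rim 85 mm high (97 mm with lid closed); behind it a grey block, x 100 to 160 mm, 80 mm high. From the left wall (y = 100 mm) a rail 40 mm wide, centred on x = -20 mm, top 30 mm high, runs out to y = 300 mm.
- lid (a joint): lid angle, rad: 0 fully closed (level), grows as it opens, at most 1.6. Hinged on the chamber's back rim; starts open at 0.9 to 1.35, its outer face looking up and to the box's back. A stiff hinge keeps it where it is left; pushing it down takes 1 to 5 N near the free edge.
- lid_hinge (a point): middle of the lid's hinge line: reader frame x = 100, y = 0, z = 85 mm. Its axes turn with the lid: x from the free edge to the hinge, z out of the outer face.
- lid_edge (a point): middle of the lid's free edge, on its outer face (the top when closed): 200 mm from the hinge line, 12 mm out along the lid's z. The lid is a plain plate 200 x 200 x 12 mm without a handle.
- slide (a joint): how far the shutter slide is drawn out, m: 0 home (held there by its spring at the start), grows along the reader's +y, end stop at 0.10. Spring pull 4 N at home, 0.9 N more for each 10 mm; it springs back home when let go.
- slide_grip (a point): centre of the slide's upright black tab, 60 mm above the bench. Tab 24 mm (reader x) by 18 mm (reader y, the pull direction), 38 to 82 mm above the bench, on a 24 mm wide steel blade. At home it is at reader x = -20, y = 160 mm (60 mm from the wall). The pointer, a thin white bar 48 mm along reader x, lies under the tab's centre, 37 mm above the bench. Axes as the reader's.
- clip_mark (a point): middle of the white line on top of the black clip that straddles the rail, 32 mm above the bench. Clip 66 mm along reader x, 12 mm along y, fixed; the line runs along reader x, 40 to 75 mm farther out than the tab's home. Blade and pointer pass over it. Axes as the reader's.
- dish: clear round dish 86 mm across and 14 mm high lying inside the chamber (bystander); origin: centre of its underside
- beaker: glass beaker 70 mm across, 85 mm high, behind the rail (bystander); origin: centre of its underside
- jar: small amber jar 48 mm across, 60 mm high, in front of the box (bystander); origin: centre of its underside
- tipbox: white box of pipette tips 110 x 85 x 67 mm high, right of the box (bystander); origin: centre of its underside
- rack: tube rack 90 x 200 x 107 mm high (bystander); origin: centre of its underside
- flask: conical flask 84 mm across, 120 mm high (bystander); origin: centre of its underside
- bottle: amber bottle 68 mm across, about 150 mm high (bystander); origin: centre of its underside

How it is judged:
On the way, in this order (a step that is already met when the one before it is completed fails the run):
1. the lid is fully closed while the slide is still home (value of joint lid below 0.04 rad and value of joint slide below 0.015 m), for 0.2 s.
2. the slide is drawn out to the clip's line, lid closed (value of joint lid below 0.04 rad and contact force between slide and the fingers above 3 N and y of slide_grip in the frame of clip_mark between -0.005 and 0.005 m), for 0.3 s.
At the end, for the whole second after the job is handed in: The lid is within 0.04 rad of closed, and the gripper's fingers hold the slide, at rest and with more than 3 N, with its pointer within 5 mm of the clip's line (all of step 2 and velocity of joint slide between -0.01 and 0.01 m/s); the arm keeps its last pose, push and grip.
It fails at once if another thing on the bench or the dish is moved more than 30 mm (distance of any of dish, beaker, jar, tipbox, rack, flask, bottle from where it was at the start of the episode above 0.03 m).
It also fails if it takes over 48 s, if anything falls off the work surface, if the arm or the gripper's body presses on something with over 40 N, if the wrist force passes 120 N, or if a joint passes its speed limit or range.

## Working session

There is one attempt and no reset: what is moved stays moved. The work goes in short steps, Python scripts to look and compute and a shell command to move; the robot and the scene stay as the last step left them, time stands still between calls to the robot, and variables do not carry over. Pictures are saved under pics/ and viewed, about 8 in all and at most 12, crops included, and the job is handed in when it is done.

```bash
ls; mkdir -p pics; python3 - <<'E'
from cell import env, grab_frame, camera_info, find_in
import cv2, numpy as np
s=env.sense(); print({k:np.round(v,3).tolist() for k,v in s.items()})
ims=[]
for c in ["scene","side"]:
    im=grab_frame(c); ims.append(im); cv2.imwrite(f"pics/{c}0.png",im[:,:,::-1])
    ci=camera_info(c); print(c,np.round(ci["origin"],3),ci["attitude"])
    for n in ["reader","lid","lid_hinge","lid_edge","slide_grip","slide","clip_mark","dish","beaker","jar","tipbox","rack","flask","bottle"]:
        r=find_in(n,c); print(n,[(np.round(d["at"],3).tolist(),round(d["score"],2)) for d in r[:2]])
E
```

```text
pics
{'time_s': 0.0, 'joint_positions': [1.234, 0.322, -0.07, 1.452, 0.023, 1.371, -0.057], 'joint_vel': [0.001, -0.001, 0.002, 0.0, 0.0, 0.0, -0.001], 'effort': [0.0, -49.359, -0.382, -31.434, 0.013, 0.011, -0.0], 'tcp_pos': [0.223, -0.61, 0.23], 'eef_rot': [-0.001, 0.985, 0.174, -0.0], 'force': [0.408, -0.497, 0.1], 'torque': [0.018, -0.03, 0.028], 'grip_width': 0.086}
scene [1.09  0.764 1.292] [0.2720916  0.10509203 0.31831413 0.90199664]
reader [([0.6, -0.027, 0.079], 0.6)]
lid [([0.596, -0.066, 0.181], 0.84), ([0.378, -0.107, 0.045], 0.64)]
lid_hinge [([0.597, -0.058, 0.179], 0.82), ([0.573, 0.094, 0.044], 0.56)]
lid_edge []
slide_grip [([0.626, 0.427, 0.048], 0.67), ([0.571, 0.095, 0.043], 0.53)]
slide [([0.576, 0.1, 0.04], 0.55)]
clip_mark [([0.592, 0.135, 0.032], 0.58)]
dish [([0.526, -0.037, 0.052], 0.6), ([0.703, 0.077, 0.057], 0.54)]
beaker [([0.702, 0.077, 0.054], 0.78)]
jar [([0.38, -0.108, 0.044], 0.73)]
tipbox [([0.532, -0.289, 0.059], 0.52)]
rack [([0.492, -0.512, 0.062], 0.92), ([0.491, 0.41, 0.095], 0.59)]
flask [([0.628, 0.429, 0.047], 0.76), ([0.595, -0.066, 0.18], 0.22)]
bottle [([0.489, 0.409, 0.098], 0.92), ([0.495, -0.516, 0.058], 0.42)]
side [-0.162  0.891  0.972] [-0.28329199 -0.14293756  0.42922278  0.84562539]
reader [([0.571, -0.046, 0.196], 0.39)]
lid [([0.568, -0.044, 0.196], 0.79), ([0.564, 0.094, 0.038], 0.15)]
lid_hinge [([0.572, -0.046, 0.196], 0.56), ([0.365, -0.103, 0.042], 0.2)]
lid_edge [([0.572, -0.046, 0.198], 0.83)]
slide_grip [([0.569, 0.099, 0.038], 0.82)]
slide [([0.567, 0.093, 0.039], 0.47)]
clip_mark [([0.572, 0.144, 0.034], 0.47)]
dish [([0.536, -0.043, 0.049], 0.81)]
beaker [([0.694, 0.096, 0.06], 0.91)]
jar [([0.365, -0.103, 0.041], 0.75)]
tipbox [([0.478, -0.242, 0.052], 0.65)]
rack [([0.46, -0.488, 0.061], 0.62)]
flask [([0.598, 0.43, 0.049], 0.59), ([0.57, 0.099, 0.036], 0.43)]
bottle [([0.459, 0.416, 0.091], 0.95)]
```

```bash
python3 - <<'E'
import cv2
for c in ["scene","side"]:
    im=cv2.imread(f"pics/{c}0.png"); cv2.imwrite(f"pics/{c}0b.png",cv2.resize(im,(768,576),interpolation=cv2.INTER_CUBIC))
E
```

```text
(no output)
```

View pics/scene0b.png

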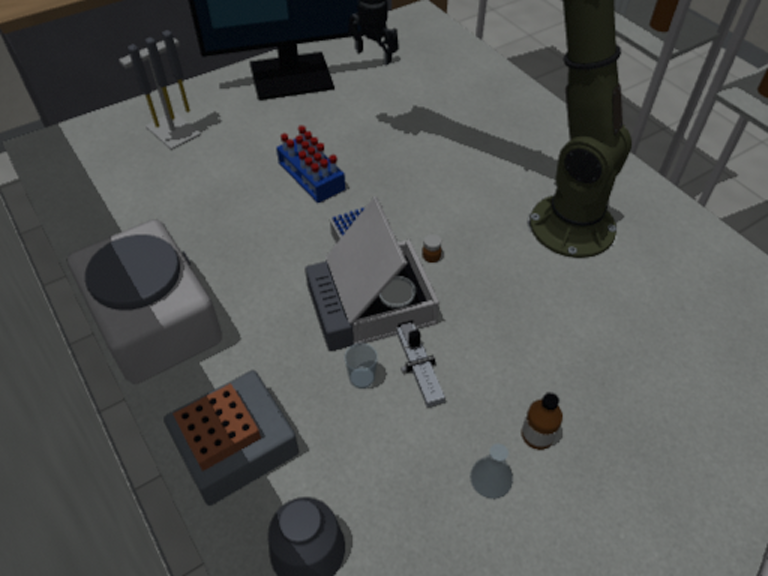

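View pics/side0b.png

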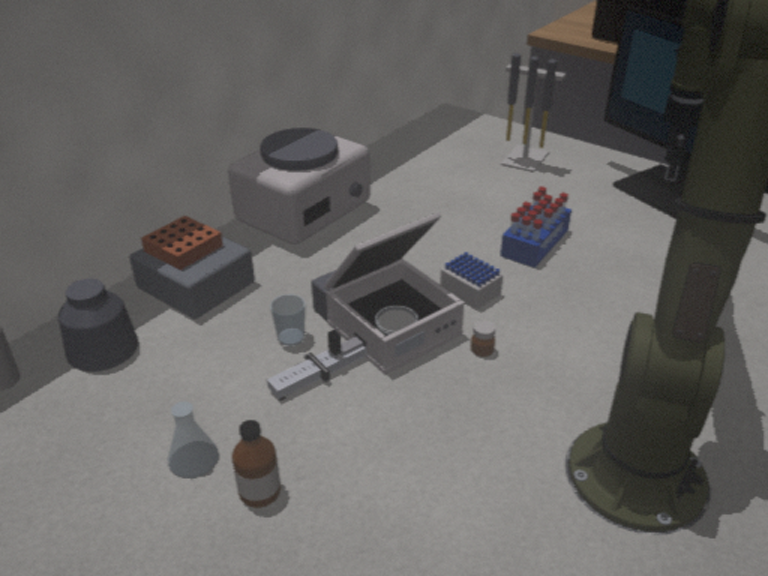

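Scene picture: reader at mid-picture, its front-left rim corner near (440,308), rail end near (437,402), lid open with free edge (375,203)-(408,262). Side picture: free edge (358,250)-(438,217), rail end near (275,387), tab (335,342). I'll fit the reader's pose to these points and overlay it.

```bash
cat > h.py <<'E'
import numpy as np, cv2
from scipy.spatial.transform import Rotation as R
from cell import camera_info
def rq(q): return R.from_quat([q[1],q[2],q[3],q[0]])
def proj(c,P):
    ci=camera_info(c); p=rq(ci["attitude"]).inv().apply(np.atleast_2d(P)-ci["origin"])*[1,-1,-1]
    d=next((np.array(ci[k],float) for k in ci if k.startswith("dist")),np.zeros(5))
    return cv2.projectPoints(p.reshape(-1,1,3),np.zeros(3),np.zeros(3),np.array(ci["mtx"]),d)[0][:,0]
def W(p,P):  # reader->world, p=x,y,yaw
    return R.from_euler("z",p[2]).apply(np.atleast_2d(P))+[p[0],p[1],0]
def lidpt(a,u,y,n): # u from hinge towards the edge, n along lid z
    return [.1-u*np.cos(a)+n*np.sin(a)*1, y, .085+u*np.sin(a)+n*np.cos(a)]
E
cat > fit.py <<'E'
from h import *
from scipy.optimize import least_squares
print([k for k in camera_info("scene")])
F={"scene":[((-.1,.1,.085),(440,308)),((-.1,-.1,.085),(410,243)),((-.04,.3,.03),(444,398)),((0,.3,.03),(427,405)),((.16,-.1,.08),(307,265))],
"side":[((-.1,-.1,.085),(462,305)),((0,.3,.03),(268,382)),((-.04,.3,.03),(280,393))]}
L={"scene":[((.2,-.1),(375,203)),((.2,.1),(408,262))],"side":[((.2,.1),(358,250)),((.2,-.1),(438,217))]}
def res(p):
    o=[]
    for c in F: o.append(proj(c,W(p,[f[0] for f in F[c]]))-np.array([f[1] for f in F[c]])/1.5)
    for c in L: o.append(proj(c,W(p,[lidpt(p[3],f[0][0],f[0][1],.006) for f in L[c]]))-np.array([f[1] for f in L[c]])/1.5)
    return np.vstack(o).ravel()
s=least_squares(res,[.56,-.05,0,1.],loss="soft_l1"); p=s.x
print(np.round(p,4)); print(np.round(res(p).reshape(-1,2),1).tolist())
np.save("p.npy",p)
out=[]
for c,(x0,y0,x1,y1),k in [("scene",(195,125,310,275),3.4),("side",(170,135,318,285),2.7)]:
    im=cv2.imread(f"pics/{c}0.png")[y0:y1,x0:x1]; im=cv2.resize(im,None,fx=k,fy=k,interpolation=cv2.INTER_CUBIC)
    def poly(P,col,cl=True):
        q=((proj(c,P)-[x0-.5,y0-.5])*k).astype(np.int32); cv2.polylines(im,[q],cl,col,1,cv2.LINE_AA)
    poly(W(p,[(-.1,-.1,.085),(-.1,.1,.085),(.1,.1,.085),(.1,-.1,.085)]),(0,255,0))
    poly(W(p,[(-.1,-.1,0),(-.1,.1,0),(.1,.1,0)]),(0,255,0),False)
    poly(W(p,[(-.04,.1,.03),(-.04,.3,.03),(0,.3,.03),(0,.1,.03)]),(255,255,0))
    poly(W(p,[(.16,-.1,.08),(.16,.1,.08),(.1,.1,.08)]),(255,0,255),False)
    poly(W(p,[lidpt(p[3],u,y,.012) for u,y in [(0,-.1),(.2,-.1),(.2,.1),(0,.1)]]),(0,0,255))
    poly(W(p,[(-.02,.16,.038),(-.02,.16,.082)]),(0,255,255),False)
    for m in (.2,.235):poly(W(p,[(-.053,m,.032),(.013,m,.032)]),(0,128,255),False)
    out.append(cv2.copyMakeBorder(im,0,600-im.shape[0] if im.shape[0]<600 else 0,0,0,cv2.BORDER_CONSTANT))
cv2.imwrite("pics/ov.png",np.hstack([o[:520] for o in out])[:, :800])
E
python3 fit.py
```

```text
['mtx', 'origin', 'attitude']
[ 0.5515 -0.0581 -0.2643  0.9078]
[[0.2, -3.5], [0.2, -2.4], [1.4, 0.2], [0.8, -0.9], [-1.8, 0.9], [0.9, -1.6], [-2.2, -1.0], [-2.8, -0.3], [1.5, -3.5], [-0.2, 1.4], [-1.9, 0.3], [1.1, -0.8]]
```

View pics/ov.png

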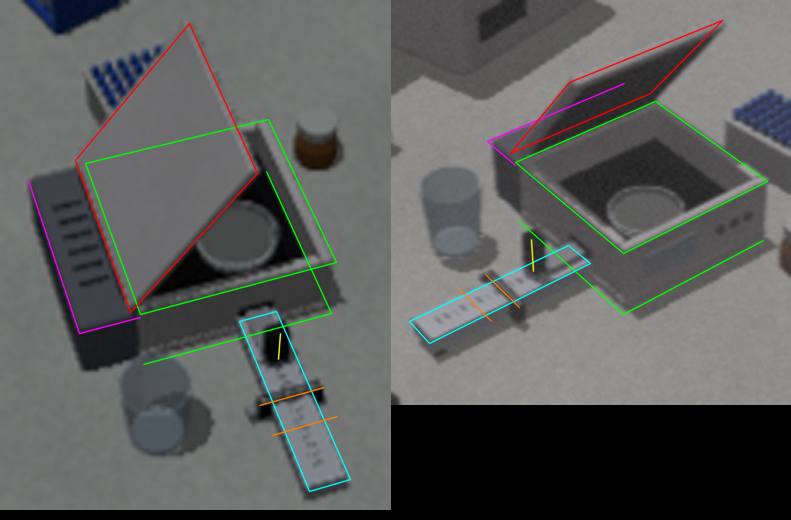

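The overlay is within 1–2 px but the rail end and rim are slightly off. I'll refine on image edges and include the clip's position.

```bash
cat > fit2.py <<'E'
from h import *
from scipy.optimize import minimize
from scipy.ndimage import map_coordinates
p0=np.append(np.load("p.npy"),.21)
def seg(a,b,n=60): return np.linspace(a,b,n)
def edges(p):
    L=lambda u,y,n: np.array(lidpt(p[3],u,y,n))
    fl,fr,bl=(-.1,.1,.085),(-.1,-.1,.085),(.1,.1,.085)
    sc=[seg(fl,fr),seg(fl,bl),seg((-.04,.13,.03),(-.04,.3,.03)),seg((0,.13,.03),(0,.3,.03)),seg((-.04,.3,.03),(0,.3,.03)),
        seg((.16,-.1,.08),(.16,.1,.08)),seg((.1,.1,.08),(.16,.1,.08)),
        seg(L(.2,-.1,.012),L(.2,.1,.012)),seg(L(0,.1,.012),L(.2,.1,.012)),seg(L(.05,-.1,.012),L(.2,-.1,.012)),
        seg((-.053,p[4]-.006,.032),(.013,p[4]-.006,.032)),seg((-.053,p[4]+.006,.032),(.013,p[4]+.006,.032))]
    si=[seg(fl,fr),seg(fl,bl),seg((-.04,.13,.03),(-.04,.3,.03)),seg((0,.18,.03),(0,.3,.03)),seg((-.04,.3,.03),(0,.3,.03)),
        seg((-.1,-.1,0),(-.1,.1,0)),
        seg(L(.2,-.1,.012),L(.2,.1,.012)),seg(L(0,.1,.012),L(.2,.1,.012)),seg(L(.05,-.1,0),L(.2,-.1,0)),
        seg((-.053,p[4]-.006,.032),(.013,p[4]-.006,.032)),seg((-.053,p[4]+.006,.032),(.013,p[4]+.006,.032))]
    return {"scene":np.vstack(sc),"side":np.vstack(si)}
def G(c,s):
    g=cv2.GaussianBlur(cv2.cvtColor(cv2.imread(f"pics/{c}0.png"),6).astype(np.float32),(0,0),s)
    m=np.hypot(cv2.Sobel(g,5,1,0),cv2.Sobel(g,5,0,1)); return np.sqrt(m)
def run(p,cams):
    for s in (2.5,1.5,.8):
        M={c:G(c,s) for c in cams}
        def f(q):
            E=edges(q); o=0
            for c in cams:
                uv=proj(c,W(q,E[c])); o-=map_coordinates(M[c],[uv[:,1],uv[:,0]],order=1).mean()
            return o
        best=None
        for m in np.arange(.195,.24,.006):
            q=p.copy(); 
            if s==2.5:q[4]=m
            r=minimize(f,q,method="Nelder-Mead",options=dict(initial_simplex=q+np.vstack([np.zeros(5),np.diag([.006,.006,.02,.03,.005])]),maxiter=600))
            if best is None or r.fun<best.fun: best=r
            if s!=2.5: break
        p=best.x
    return p
for cams in (["scene"],["side"],["scene","side"]):
    p=run(p0,cams); print(cams,np.round(p,4))
np.save("p.npy",p); print("tab",W(p,[-.02,.16,.06]),"clip",W(p,[-.02,p[4],.032]),"edge",W(p,lidpt(p[3],.2,0,.012)))
out=[]
for c,(x0,y0,x1,y1),k in [("scene",(195,125,310,275),3.4),("side",(170,135,318,285),2.7)]:
    im=cv2.imread(f"pics/{c}0.png")[y0:y1,x0:x1]; im=cv2.resize(im,None,fx=k,fy=k,interpolation=cv2.INTER_CUBIC)
    for u,v in (proj(c,W(p,np.vstack([edges(p)[c],seg((-.02,.16,.038),(-.02,.16,.082))])))-[x0-.5,y0-.5])*k: cv2.circle(im,(int(u),int(v)),0,(0,255,0),-1)
    out.append(cv2.copyMakeBorder(im,0,max(0,600-im.shape[0]),0,0,cv2.BORDER_CONSTANT))
cv2.imwrite("pics/ov2.png",np.hstack([o[:520] for o in out])[:, :800])
E
python3 fit2.py
```

```text
['scene'] [ 0.5605 -0.0639 -0.2355  0.8629  0.2146]Traceback (most recent call last):
  File "fit2.py", line 39, in <module>
    p=run(p0,cams); print(cams,np.round(p,4))
  File "fit2.py", line 33, in run
    r=minimize(f,q,method="Nelder-Mead",options=dict(initial_simplex=q+np.vstack([np.zeros(5),np.diag([.006,.006,.02,.03,.005])]),maxiter=600))
    res = _minimize_neldermead(fun, x0, args, callback, bounds=bounds,
                               **options)
    fxcc = func(xcc)
    fx = function(np.copy(x), *(wrapper_args + args))
  File "fit2.py", line 27, in f
    uv=proj(c,W(q,E[c])); o-=map_coordinates(M[c],[uv[:,1],uv[:,0]],order=1).mean()
  File "h.py", line 6, in proj
    ci=camera_info(c); p=rq(ci["attitude"]).inv().apply(np.atleast_2d(P)-ci["origin"])*[1,-1,-1]
ValueError: time passes only in moves, steps and waits
```

```bash
sed -i 's/^def proj/import functools\ninfo=functools.lru_cache(camera_info)\ndef proj/; s/ci=camera_info(c); p=/ci=info(c); p=/' h.py; python3 fit2.py; python3 -c "
from cell import env;print(env.sense()['time_s'])"
```

```text
['scene'] [ 0.5605 -0.0639 -0.2355  0.8629  0.2146]
['side'] [ 0.5538 -0.0615 -0.2578  0.8839  0.2007]
['scene', 'side'] [ 0.5613 -0.0639 -0.2335  0.8508  0.2148]
tab [[0.57883671 0.09640721 0.06      ]] clip [[0.59151593 0.14972172 0.032     ]] edge [[ 0.53904553 -0.05859209  0.24327795]]
1.5
```

View pics/ov2.png

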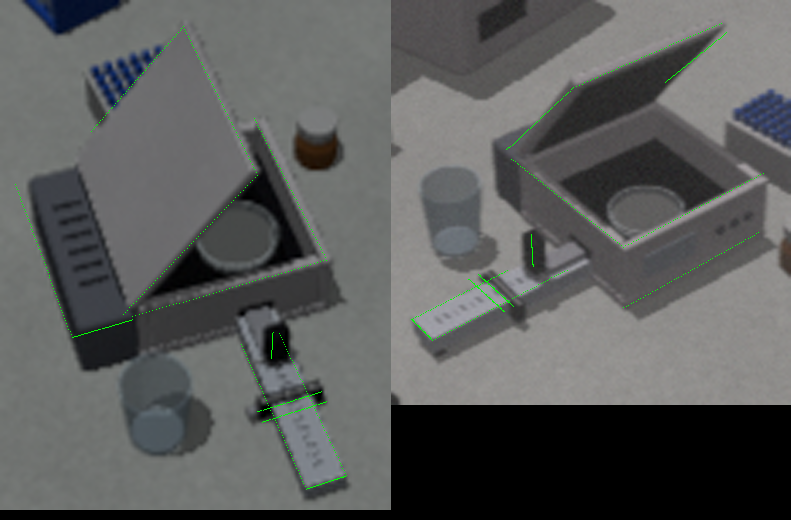

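Both overlays agree with the box to within about 5–8 mm, at yaw ≈ -0.25 and lid ≈ 0.87 rad. Next: raise and align the tool with the reader, then move over it for a close wrist view.

```bash
python3 -m jog '{"travel":[[0,0,-45],[0,0,-45],[0,0,-45],[0,0,-45]],"delta_rot":[[0,0,0.15],[0,0,0.15],[0,0,0.15],[0,0,0.15]]}' 1 40
cat > d.py <<'E'
from h import *
from cell import env
import sys
p=np.load("p.npy")
s=env.sense(); r=rq(s["eef_rot"])
def to(P):  # reader-frame target(mm)-> tool travel mm
    return np.round(r.inv().apply((W(p,np.array(P)/1000)[0]-s["tcp_pos"])*1000),1)
now=R.from_euler("z",-p[2]).apply(np.array(s["tcp_pos"])-[p[0],p[1],0])*1000
X=r.as_matrix(); 
# rotation error to desired (x=reader x, z down)
des=R.from_euler("z",p[2])*R.from_euler("x",np.pi)
if __name__=="__main__":
    print("t",s["time_s"],"reader tcp mm",np.round(now,1),"roterr(tool)",np.round((r.inv()*des).as_rotvec(),3),"F",np.round(s["force"],1),"w",round(s["grip_width"],4))
    for a in sys.argv[1:]: print(a,"->",to([float(v) for v in a.split(",")]))
E
sed -i '1,$!b' d.py; python3 d.py 0,50,400
```

```text
time_s: 2.0
tcp_pos: [0.2225, -0.6089, 0.4109]
eef_rot: [-0.004, 0.991, -0.134, -0.002]
force: [0.0, -0.5, 0.1]
grip_width: 0.0125
t 2.0 reader tcp mm [-203.4 -608.6  410.9] roterr(tool) [-0.008  0.006 -0.035] F [ 0.  -0.5  0.1] w 0.0125
0,50,400 -> [ 180.5 -665.2   15.1]
```

```bash
python3 -m jog '{"travel":[[15,-55,1],[15,-55,1],[15,-55,1],[15,-55,1],[15,-55,1],[15,-55,1],[15,-55,1],[15,-55,1],[15,-55,1],[15,-55,1],[15,-55,1],[0,0,0]],"delta_rot":[[0,0,0],[0,0,0],[0,0,0],[0,0,0],[0,0,0],[0,0,0],[0,0,0],[0,0,0],[0,0,0],[0,0,0],[0,0,0],[0,0,0]]}'
cat > look.py <<'E'
from h import *
from cell import grab_frame, find_in
import sys
n=sys.argv[1]; ci=camera_info("wrist"); im=grab_frame("wrist")
np.savez(f"pics/{n}.npz",mtx=ci["mtx"],origin=ci["origin"],attitude=ci["attitude"])
cv2.imwrite(f"pics/{n}.png",cv2.resize(im[:,:,::-1],(768,576),interpolation=cv2.INTER_CUBIC))
print(np.round(ci["origin"],3))
for k in sys.argv[2:]: print(k,[(np.round(d["at"],4).tolist(),round(d["score"],2)) for d in find_in(k,"wrist")[:2]])
E
python3 look.py w1 slide_grip clip_mark lid_edge; python3 d.py 0,50,400
```

```text
time_s: 3.5
tcp_pos: [0.5534, -0.0548, 0.4056]
eef_rot: [0.001, 0.991, -0.136, 0.003]
force: [-0.6, 0.1, 0.1]
grip_width: 0.0003
[ 0.618 -0.073  0.548]
slide_grip [([0.5749, 0.0888, 0.0732], 0.83)]
clip_mark [([0.5894, 0.1317, 0.0331], 0.61), ([0.58, -0.0721, 0.1967], 0.55)]
lid_edge [([0.582, -0.0712, 0.1958], 0.93), ([0.5757, 0.0902, 0.0754], 0.36)]
t 3.7 reader tcp mm [ -9.5  -0.8 406. ] roterr(tool) [ 0.005 -0.006 -0.051] F [-0.4  0.1  0.6] w -0.0
0,50,400 -> [  6.9 -51.2   5.8]
```

View pics/w1.png

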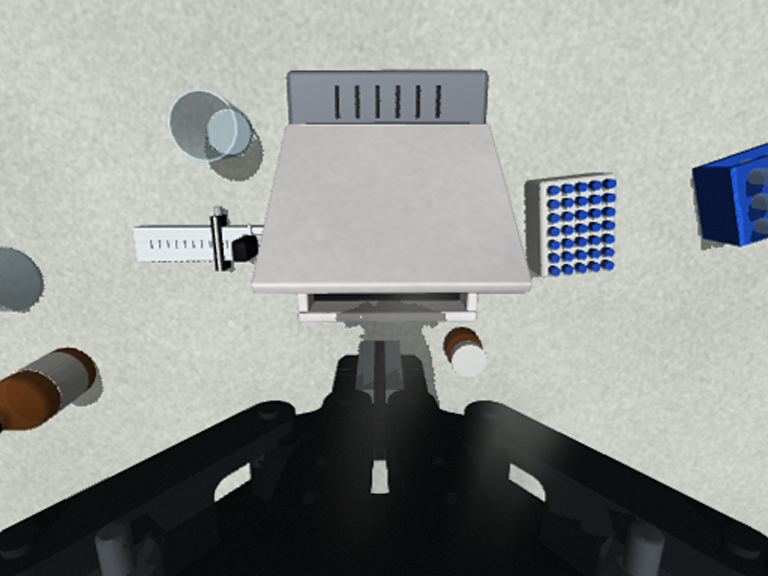

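Wrist view: block back corners (288,71)/(486,70), hinge corners (287,125)/(491,125), lid free edge (252,291)/(530,291), rail end (135,226)/(134,260), clip around (219,238), tab (244,247). Fitting these.

```bash
cat > fit3.py <<'E'
from h import *
from scipy.optimize import least_squares
z=np.load("pics/w1.npz")
def pr(P):
    q=rq(z["attitude"]).inv().apply(np.atleast_2d(P)-z["origin"])*[1,-1,-1]; q=q@z["mtx"].T; return q[:,:2]/q[:,2:]*1.5
Fx=[((.16,.1,.08),(288,71)),((.16,-.1,.08),(486,70)),((-.1,.1,.085),(298,314)),((-.1,-.1,.085),(477,314)),((0,.3,.03),(135,226)),((-.04,.3,.03),(134,260))]
L=[((.2,.1),(252,286)),((.2,-.1),(530,286)),((0,.1),(287,125)),((0,-.1),(491,125))]
def res(p): return np.vstack([pr(W(p,[f[0] for f in Fx]))-[f[1] for f in Fx],pr(W(p,[lidpt(p[3],f[0][0],f[0][1],.012) for f in L]))-[f[1] for f in L]]).ravel()
p0=np.load("p.npy")[:4]; s=least_squares(res,p0,loss="soft_l1",f_scale=3)
print("euler cam",rq(z["attitude"]).as_matrix()[:,2]); print(np.round(s.x,4)); print(np.round(res(s.x).reshape(-1,2),1).tolist()); p=s.x
# clip line / tab from pixel ray to plane
def ray(u,v,h):
    d=rq(z["attitude"]).apply((np.linalg.inv(z["mtx"])@[u/1.5,v/1.5,1])*[1,-1,-1]); t=(h-z["origin"][2])/d[2]; return z["origin"]+t*d
for n,u,v,h in [("clip",219,238,.032),("tab top",244,247,.082)]: print(n,np.round(R.from_euler("z",-p[2]).apply(ray(u,v,h)-[p[0],p[1],0]),4))
np.save("p.npy",p); print("edge",lidpt(p[3],.2,0,.012))
E
python3 fit3.py; python3 d.py 10,0,280
```

```text
euler cam [ 0.25734628 -0.07030244  0.96375851]
[ 0.5486 -0.0636 -0.2717  0.915 ]
[[-2.4, -2.2], [5.5, -1.0], [-0.3, 8.8], [-0.4, 8.9], [-3.1, 0.6], [2.8, -0.1], [-2.3, 0.9], [4.8, 1.0], [-1.1, -2.1], [0.1, -1.9]]
clip [-0.0132  0.1981  0.032 ]
tab top [-0.0148  0.1539  0.082 ]
edge [np.float64(-0.012450271073730689), 0, np.float64(0.25082803302048934)]
t 3.7 reader tcp mm [  2.9   2.  406. ] roterr(tool) [ 0.005 -0.006 -0.012] F [-0.4  0.1  0.6] w -0.0
10,0,280 -> [  6.4   1.3 126.1]
```

```bash
python3 -m jog '{"travel":[[10,0,37],[10,0,37],[10,0,37],[7,0,35],[0,0,0]],"delta_rot":[[0,0,0],[0,0,0],[0,0,0],[0,0,0],[0,0,0]]}'; python3 d.py 28,0,211
```

```text
time_s: 4.32
tcp_pos: [0.5871, -0.086, 0.2587]
eef_rot: [0.005, 0.989, -0.15, 0.005]
force: [-1.0, 0.0, 0.4]
grip_width: -0.0001
t 4.325 reader tcp mm [ 43.2 -11.3 258.7] roterr(tool) [ 0.009 -0.011 -0.03 ] F [-1.   0.   0.4] w -0.0001
28,0,211 -> [-16.  -11.3  47.4]
```

```bash
python3 -m jog '{"travel":[[-5,-4,16],[-5,-4,16],[-5,-4,15],[-11,0,10],[-11,0,10],[-12,0,11]],"delta_rot":[[0,0,0],[0,0,0],[0,0,0],[0,0,0],[0,0,0],[0,0,0]]}'; python3 d.py -30,0,141
```

```text
time_s: 5.08
tcp_pos: [0.5481, -0.0645, 0.1859]
eef_rot: [0.007, 0.988, -0.154, 0.013]
force: [2.0, -0.9, 1.3]
grip_width: 0.0002
t 5.075 reader tcp mm [ -0.2  -1.  185.9] roterr(tool) [ 0.01  -0.028 -0.037] F [ 2.  -0.9  1.3] w 0.0002
-30,0,141 -> [-31.1  -0.3  44. ]
```

Contact is made (about 2.5 N). Continuing along the arc.

```bash
python3 -m jog '{"travel":[[-9,0,13],[-8,0,13],[-7,0,13],[-7,0,13],[-6,0,13]],"delta_rot":[[0,-0.008,0],[0,-0.008,0],[0,-0.008,0],[0,-0.008,0],[0,-0.008,0]]}'; python3 d.py -50,0,97
```

```text
time_s: 5.7
tcp_pos: [0.5129, -0.0537, 0.1181]
eef_rot: [0.004, 0.988, -0.154, -0.005]
force: [0.9, 0.3, 0.9]
grip_width: 0.0002
t 5.7 reader tcp mm [-3.700e+01 -1.000e-01  1.181e+02] roterr(tool) [ 0.009  0.01  -0.037] F [0.9 0.3 0.9] w 0.0002
-50,0,97 -> [-12.8   0.2  21.2]
```

```bash
python3 -m jog '{"travel":[[-5,0,7],[-4,0,6],[-4,0,5],[0,0,4]],"delta_rot":[[0,0,0],[0,0,0],[0,0,0],[0,0,0]]}'; python3 d.py
```

```text
time_s: 6.2
tcp_pos: [0.4987, -0.0491, 0.0967]
eef_rot: [0.004, 0.988, -0.154, -0.007]
force: [-14.0, 1.7, 39.8]
grip_width: 0.0001
t 6.2 reader tcp mm [-51.9   0.6  96.7] roterr(tool) [ 0.01   0.012 -0.037] F [-14.    1.7  39.8] w 0.0001
```

Lid seated (z = 96.7 mm, 40 N). Hold briefly, lift, and go look at the slide with the gripper part-open.

```bash
python3 -m jog '{"travel":[[0,0,-1],[0,0,-1],[0,0,-30],[0,0,-45],[-4,-45,-45],[-4,-45,-5],[-4,-45,0],[-4,-45,0],[0,-10,0],[0,0,0]],"delta_rot":[[0,0,0],[0,0,0],[0,0,0],[0,0,-0.005],[0,0,-0.01],[0,0,-0.01],[0,0,-0.01],[0,0,0],[0,0,0],[0,0,0]]}' 
python3 -m jog '{"travel":[[0,0,0]],"delta_rot":[[0,0,0]]}' 0.35 40
python3 look.py w2 slide_grip clip_mark lid_edge; python3 d.py -20,160,41
```

```text
time_s: 7.45
tcp_pos: [0.5379, 0.1417, 0.2223]
eef_rot: [0.004, 0.99, -0.138, -0.01]
force: [0.0, -0.9, 0.2]
grip_width: 0.0001
time_s: 7.58
tcp_pos: [0.5378, 0.1402, 0.2219]
eef_rot: [0.004, 0.99, -0.139, -0.01]
force: [-0.6, 0.3, 0.1]
grip_width: 0.017
[0.606 0.122 0.363]
slide_grip [([0.5665, 0.0749, 0.0378], 0.78)]
clip_mark [([0.5917, 0.1338, 0.0293], 0.78)]
lid_edge [([0.561, -0.0292, 0.096], 0.94)]
t 7.775 reader tcp mm [-64.9 193.6 222.3] roterr(tool) [ 0.011  0.018 -0.008] F [-1.1 -0.1 -0.4] w 0.0463
-20,160,41 -> [ 48.4  31.3 180.8]
```

View pics/w2.png

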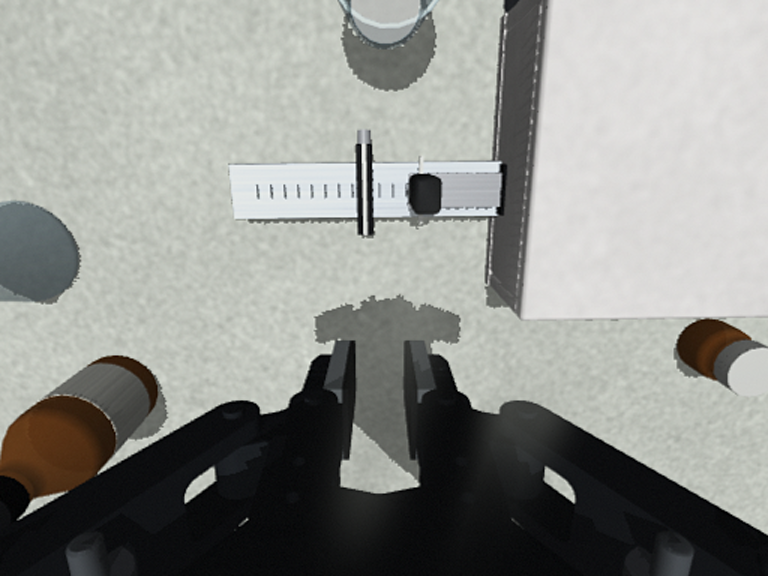

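Wrist view: lid closed over the chamber, pointer tips at (421,157)/(419,223), clip line (364,130)–(367,235), rail end corners (229,164)/(234,219), lid's front-left corner (521,319), beaker clear.

```bash
cat > m.py <<'E'
from h import *
import sys
z=np.load("pics/w2.npz"); 
def ray(u,v,h):
    d=rq(z["attitude"]).apply((np.linalg.inv(z["mtx"])@[u/1.5,v/1.5,1])*[1,-1,-1]); t=(h-z["origin"][2])/d[2]; return z["origin"]+t*d
P={k:ray(*a) for k,a in dict(pb=(421,157,.037),pf=(419,223,.037),cb=(364.5,140,.032),cf=(367,235,.032),rb=(229,164,.03),rf=(234,219,.03),rb2=(480,162,.03),rf2=(480,218,.03),lid=(521,319,.097)).items()}
d=lambda a,b: P[a]-P[b]
for a,b in [("pb","pf"),("cb","cf"),("rb2","rb"),("rf2","rf"),("rb","rf")]: v=d(a,b); print(a,b,np.round(np.hypot(*v[:2])*1000,1),"angle",round(np.degrees(np.arctan2(v[1],v[0])),1))
rr=(P["rb"]+P["rf"]-P["rb2"]-P["rf2"])/2; yaw=np.arctan2(-rr[0],rr[1]); print("yaw rail",yaw)
Ri=R.from_euler("z",-yaw)
pt=(P["pb"]+P["pf"])/2; cl=(P["cb"]+P["cf"])/2
o=pt-R.from_euler("z",yaw).apply([-.02,.16,0]); print("origin by pointer",np.round(o,4))
for k in P: print(k,np.round(Ri.apply(P[k]-[o[0],o[1],0])*1000,1))
print("clip-pointer y mm",Ri.apply(cl-pt)*1000)
np.save("p.npy",[o[0],o[1],yaw,0])
E
python3 m.py; python3 d.py -20,160,41
```

```text
pb pf 47.0 angle -16.1
cb cf 68.4 angle -14.9
rb2 rb 182.6 angle -105.5
rf2 rf 185.5 angle -105.8
rb rf 39.9 angle -16.2
yaw rail -0.2726895886441975
origin by pointer [ 0.5486 -0.0626  0.037 ]
pb [  3.5 159.8  37. ]
pf [-43.5 160.2  37. ]
cb [ 15.3 199.9  32. ]
cf [-53.1 199.   32. ]
rb [ -0.8 298.5  30. ]
rf [-40.6 298.9  30. ]
rb2 [ -0.3 115.9  30. ]
rf2 [-41.1 113.4  30. ]
lid [-97.1  98.8  97. ]
clip-pointer y mm [ 1.09360063 39.42570859 -5.        ]
t 7.775 reader tcp mm [-64.9 192.5 222.3] roterr(tool) [ 0.011  0.018 -0.007] F [-1.1 -0.1 -0.4] w 0.0463
-20,160,41 -> [ 48.4  30.3 180.8]
```

```bash
python3 -m jog '{"travel":[[24,15,10],[24,15,30],[0,0,30],[0,0,10],[0,0,0]],"delta_rot":[[0.005,0.009,-0.004],[0.005,0.009,-0.003],[0,0,0],[0,0,0],[0,0,0]]}'; python3 d.py -20,160,44
```

```text
time_s: 8.4
tcp_pos: [0.578, 0.0935, 0.1419]
eef_rot: [0.001, 0.99, -0.138, 0.002]
force: [0.6, -0.4, 1.5]
grip_width: 0.0556
t 8.4 reader tcp mm [-13.8 158.2 141.9] roterr(tool) [ 0.001 -0.005 -0.004] F [ 0.6 -0.4  1.5] w 0.0556
-20,160,44 -> [-6.7 -1.9 97.9]
```

```bash
python3 -m jog '{"travel":[[-4,-1,25],[-3,-1,25],[0,0,25],[0,0,20],[0,0,0]],"delta_rot":[[0,0,0],[0,0,0],[0,0,0],[0,0,0],[0,0,0]]}'; python3 d.py -20,160,44
```

```text
time_s: 9.02
tcp_pos: [0.5773, 0.099, 0.0518]
eef_rot: [-0.0, 0.99, -0.137, 0.008]
force: [-0.1, -0.0, -0.4]
grip_width: 0.0556
t 9.025 reader tcp mm [-16.  163.3  51.8] roterr(tool) [-0.003 -0.016 -0.003] F [-0.1 -0.  -0.4] w 0.0556
-20,160,44 -> [-4.2  3.4  7.7]
```

```bash
python3 -m jog '{"travel":[[-3,3,5],[-1,1,3],[0,0,0]],"delta_rot":[[0,-0.012,0],[0,0,0],[0,0,0]]}'; python3 -m jog '{"travel":[[0,0,0],[0,0,0],[0,0,0],[0,0,0],[0,0,0]],"delta_rot":[[0,0,0],[0,0,0],[0,0,0],[0,0,0],[0,0,0]]}' 1 60; python3 d.py -20,160,44 -20,200,44
```

```text
time_s: 9.4
tcp_pos: [0.5741, 0.0964, 0.0459]
eef_rot: [-0.002, 0.99, -0.138, 0.004]
force: [0.2, -0.2, 0.9]
grip_width: 0.0553
time_s: 10.02
tcp_pos: [0.5746, 0.0965, 0.0468]
eef_rot: [-0.001, 0.991, -0.137, 0.005]
force: [0.2, -0.8, -0.1]
grip_width: 0.0173
t 10.025 reader tcp mm [-17.8 160.2  46.8] roterr(tool) [-0.004 -0.009 -0.002] F [ 0.2 -0.8 -0.1] w 0.0173
-20,160,44 -> [-2.2  0.2  2.8]
-20,200,44 -> [ -2.3 -39.8   2.9]
```

```bash
python3 -m jog '{"travel":[[0,-8,0],[0,-10,0],[0,-10,0],[0,-6,0],[0,0,0]],"delta_rot":[[0,0,0],[0,0,0],[0,0,0],[0,0,0],[0,0,0]]}'; python3 d.py -20,200,44
```

```text
time_s: 10.65
tcp_pos: [0.5816, 0.1223, 0.0468]
eef_rot: [0.005, 0.99, -0.139, 0.002]
force: [-4.6, -5.1, 3.0]
grip_width: 0.0173
t 10.65 reader tcp mm [-18.  186.9  46.8] roterr(tool) [ 0.01  -0.004 -0.006] F [-4.6 -5.1  3. ] w 0.0173
-20,200,44 -> [ -2.1 -13.1   2.7]
```

```bash
python3 -m jog '{"travel":[[0,-8,0],[0,-6,0],[0,-3,0],[0,-2,0]],"delta_rot":[[-0.005,0,0],[-0.005,0,0],[0,0,0],[0,0,0]]}'; python3 d.py -20,200,44
```

```text
time_s: 11.15
tcp_pos: [0.5853, 0.136, 0.0468]
eef_rot: [0.013, 0.99, -0.142, -0.002]
force: [-4.8, -7.2, 4.5]
grip_width: 0.0171
t 11.15 reader tcp mm [-18.2 201.1  46.8] roterr(tool) [ 0.026  0.    -0.012] F [-4.8 -7.2  4.5] w 0.0171
-20,200,44 -> [-1.8  1.1  2.8]
```

```bash
python3 -m jog '{"travel":[[0,-1,0],[0,-1,0]],"delta_rot":[[0.01,0,0],[0.005,0,0]]}'; python3 - <<'E'
from h import *
from cell import grab_frame
ims=[]
from d import *
print(now)
ci=camera_info("wrist"); im=grab_frame("wrist")
np.savez("pics/w3.npz",mtx=ci["mtx"],origin=ci["origin"],attitude=ci["attitude"])
cv2.imwrite("pics/w3full.png",im[:,:,::-1])
c=cv2.resize(im[130:330,150:350,::-1],(600,600),interpolation=cv2.INTER_CUBIC); cv2.imwrite("pics/w3.png",c)
im=grab_frame("side"); cv2.imwrite("pics/s3.png",cv2.resize(im[170:290,150:310,::-1],(800,600),interpolation=cv2.INTER_CUBIC))
E
python3 d.py
```

```text
time_s: 11.4
tcp_pos: [0.5852, 0.1356, 0.0468]
eef_rot: [0.007, 0.99, -0.143, -0.002]
force: [-4.7, -7.6, 3.6]
grip_width: 0.0172
[-18.15831524 200.69480275  46.76261945]
t 11.5 reader tcp mm [-18.2 200.6  46.7] roterr(tool) [ 0.015  0.001 -0.013] F [-5.3 -6.9  4.1] w 0.0171
```

View pics/w3.png

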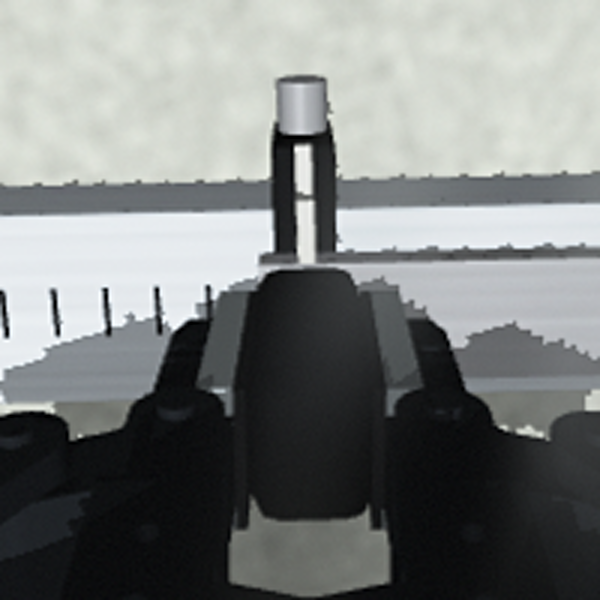

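View pics/s3.png

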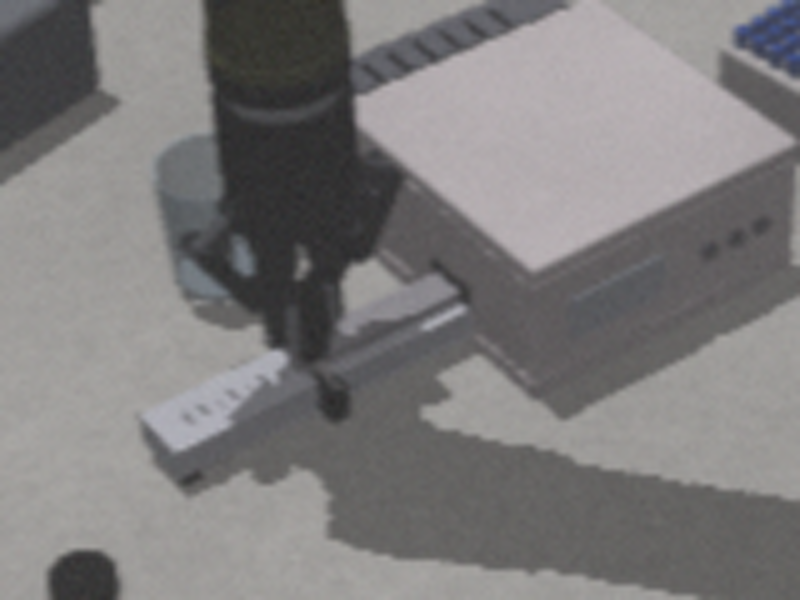

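Wrist crop: the clip's line (centre ≈303,170) and the pointer (centre ≈306,230) are collinear to about 0.6 mm. The side view shows the lid flush and the gripper on the tab. One short hold to confirm it's steady, then hand in.

```bash
python3 -m jog '{"travel":[[0,-1,0],[0,-1,0],[0,-1,0]],"delta_rot":[[0.004,0,0],[0.004,0,0],[0.004,0,0]]}'; python3 d.py; python3 - <<'E'
from cell import *
import numpy as np
for i in range(4): grab_frame("side")
print(np.round(env.sense()["joint_vel"],3))
for c in("scene","side"):
    grab_frame(c)
    for n in ["beaker","jar","tipbox","lid"]: print(c,n,[(np.round(d["at"],3).tolist(),round(d["score"],2)) for d in find_in(n,c)[:1]])
E
python3 d.py
```

```text
time_s: 11.88
tcp_pos: [0.5846, 0.1335, 0.0468]
eef_rot: [0.005, 0.99, -0.143, -0.002]
force: [-5.2, -5.3, 4.8]
grip_width: 0.0171
t 11.875 reader tcp mm [-18.2 198.5  46.8] roterr(tool) [ 0.011  0.003 -0.013] F [-5.2 -5.3  4.8] w 0.0171
[-0.001  0.001 -0.    -0.001 -0.001  0.001  0.   ]
scene beaker [([0.7, 0.075, 0.055], 0.72)]
scene jar []
scene tipbox [([0.505, -0.251, 0.055], 0.76)]
scene lid [([0.587, -0.069, 0.098], 0.96)]
side beaker [([0.712, 0.104, 0.061], 0.84)]
side jar [([0.362, -0.105, 0.043], 0.81)]
side tipbox [([0.477, -0.244, 0.055], 0.82)]
side lid [([0.454, -0.49, 0.061], 0.22)]
t 12.575 reader tcp mm [-18.2 198.4  46.8] roterr(tool) [ 0.011  0.003 -0.013] F [-4.7 -6.1  4.1] w 0.0174
```

```bash
python3 -m jog '{"travel":[[0,-4,0],[0,-3,0]],"delta_rot":[[0,0,0],[0,0,0]]}'; python3 - <<'E'
from cell import *
for i in range(6): grab_frame("wrist")
E
python3 d.py
```

```text
time_s: 12.82
tcp_pos: [0.5853, 0.1363, 0.0467]
eef_rot: [0.008, 0.99, -0.143, -0.004]
force: [-5.2, -7.3, 5.1]
grip_width: 0.0173
t 13.125 reader tcp mm [-18.3 201.6  46.7] roterr(tool) [ 0.017  0.005 -0.014] F [-5.7 -7.1  4.2] w 0.0174
```

```bash
python3 - <<'E'
from cell import *
import cv2
im=grab_frame("wrist"); cv2.imwrite("pics/w4.png",cv2.resize(im[140:240,200:300,::-1],(600,600),interpolation=cv2.INTER_CUBIC))
E
python3 d.py
```

```text
t 13.175 reader tcp mm [-18.3 201.7  46.7] roterr(tool) [ 0.017  0.005 -0.014] F [-5.8 -6.1  4.1] w 0.0171
```

View pics/w4.png

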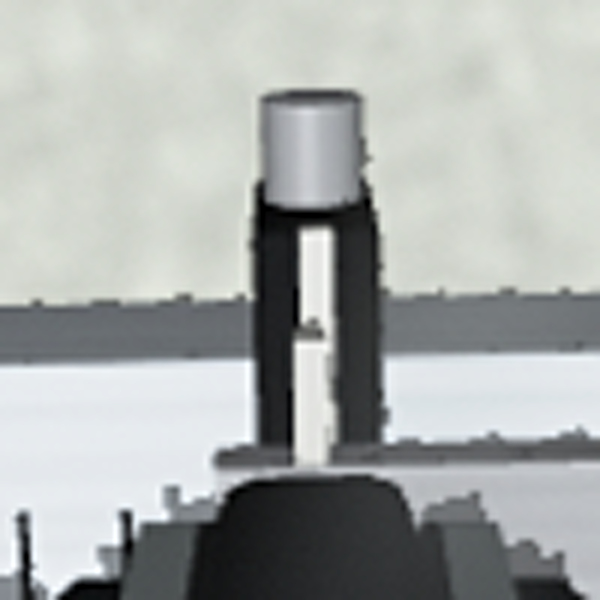

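The pointer (x ≈ 312) sits on the clip line (x ≈ 316), which is about 0.4 mm off at roughly 10 px/mm, and it is steady. Handing in.

```bash
python3 -c "
from cell import env; print(env.hand_in())"; python3 d.py
```

```text
the job is handed in; nothing more can be done
None
the job is handed in; nothing more can be done
```

I closed the lid fully, then gripped the slide's tab at 60 N and drew it out about 40 mm to the clip's line. I handed the job in at about 13.2 s, still holding it there.

**Last checks, all passed:**
- **Lid:** the fingertips stopped at z = 96.7 mm against a closed height of 97 mm, and the side view showed the lid flush. That press peaked at about 42 N, through the fingertips.
- **Pointer:** in the final wrist picture it stood about 0.4 mm from the clip's line.
- **Slide:** over the last 0.3 s before hand-in the tool stayed still to within 0.1 mm. The spring pulled at about 8–9 N, with the fingers closed on the tab at 17 mm.

**Where the checks fell short or disagreed:**
- **Drift:** during an earlier hold the slide crept about 2 mm toward home. I re-pulled it and checked again before handing in.
- **Bystanders:** the networks' before-and-after positions for the beaker, jar and tip box mostly agreed. One tip-box estimate (scene camera) shifted about 47 mm, but its first reading scored low and the side camera put it within 2 mm, so I took that as detection error. The scene camera missed the jar at the end. I didn't re-measure the dish, rack, flask or bottle, though nothing came near them.

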